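Switch the dust extraction to the sander's port

TASK

Set the dust extraction for the sander: with a fingertip, gently push the orange pointer arm of the selector valve round until it points at the blue disc on its dial, and only then press the green start button on the control box fully in and let it come back up. Squeeze nothing and lift nothing, do not press the red stop button, and leave the loose things on the bench where they are.

Things in the scene. Friction and masses are not known exactly. Their poses are not given: they have to be found in the camera images.
- valve: selector valve fixed to the bench: aluminium drum 240 mm across with a white dial plate on top, 70 mm above the bench; four steel pipe stubs (at most 60 mm across, reaching 160 mm from the axis, tops below 65 mm) stick out at its side. Origin on the drum's axis at bench height, z up; x is the direction the pointer has at joint value 0. Coloured discs lie on the dial at -1.25, 0 and 1.25 rad from x; which colour is where changes
- rotor (a joint): turning of the pointer about the valve's vertical axis, rad: 0 along the valve's x, growing anticlockwise seen from above, stops at -2.2 and 2.2. Stiff: it stays where it is left, and turning it takes about 0.15 N m (2 to 3 N at the arm)
- pointer: orange pointer arm with a black tip on a dark hub (36 mm across, its top 36 mm above the dial, a cap 5 mm more). Origin on the valve's axis at dial height (70 mm above the bench); x runs out along the arm to its tip, z up. The arm is a bar 16 mm wide, from 14 to 76 mm from the axis (tip, 8 mm wide, to 86 mm), and spans 12 to 34 mm above the dial, with upright sides
- port_blue: blue disc on the dial marking the sander's port, 26 mm across, 5 mm thick, its centre 100 mm from the valve's axis; origin at the centre of its underside, at dial height
- port_yellow: yellow disc on the dial, as the blue one, marking another port
- port_green: green disc on the dial, as the blue one, marking another port
- control_box: grey control box fixed to the bench, 110 (x) x 150 (y) x 50 mm high, origin at the centre of its underside; the two buttons stand on its top 35 mm either side of its centre along its y; which is where changes
- start (a joint): green start button, m: 0 up, 0.006 fully pressed; springs back, fully down takes 5 N
- start_top (a point): centre of the top face of the green start button (32 mm across), which faces up, 72 mm above the bench and 10 mm above its round housing (48 mm across)
- stop (a joint): red stop button, same size and travel as the start button, 70 mm beside it; not to be pressed
- tape: yellow roll of tape, ring 70 mm across, 40 mm high, standing near the valve; loose, leave alone; origin at the bottom
- cartridge: magenta respirator cartridge, 60 mm across, 30 mm high, near the valve; loose, leave alone; origin at the bottom
- disc: brown sanding disc, 125 mm across, 6 mm thick, flat on the bench to the right; loose, leave alone; origin at the bottom
- cup: white cup, 72 mm across, 85 mm high, left of the valve; loose, leave alone; origin at the bottom
- block: hand sanding block, 120 x 68 x 38 mm, left of the valve; loose, leave alone; origin at the bottom
- can: aluminium tin with a red label, 64 mm across, 110 mm high, beyond the control box; loose, leave alone; origin at the bottom

How it is judged:
On the way, in this order (a step that is already met when the one before it is completed fails the run):
1. the pointer arm has been turned to point at the blue disc and stands still (y of port_blue in the frame of pointer between -0.012 and 0.012 m and x of port_blue in the frame of pointer above 0 m and velocity of joint rotor between -0.05 and 0.05 rad/s), for 0.2 s.
2. the green start button is pressed fully in (more than 4.5 mm of its 6 mm) (y of port_blue in the frame of pointer between -0.012 and 0.012 m and x of port_blue in the frame of pointer above 0 m and value of joint start above 0.0045 m), for 0.02 s.
At the end, for the whole second after the job is handed in: the pointer's centre line passes within 12 mm of the blue disc's centre, on the tip's side, and is still; the start button has been pressed and is up again; the stop button is up (all of step 1 and value of joint each of start, stop below 0.0015 m); the robot touches nothing.
It fails at once if the start button is pressed (more than 3 mm) while the pointer is not at the blue disc (value of joint start above 0.003 m and not (y of port_blue in the frame of pointer between -0.012 and 0.012 m and x of port_blue in the frame of pointer above 0 m)).
It fails at once if the stop button is pressed (more than 3 mm) (value of joint stop above 0.003 m).
It fails at once if the pointer is pushed or squeezed with more than 20 N (contact force between pointer and anything else above 20 N).
It fails at once if a loose thing is moved by more than 20 mm or lifted by more than 10 mm (distance of any of tape, cartridge, disc, cup, block, can from where it was at the start of the episode above 0.02 m or height (world z) of any of tape, cartridge, disc, cup, block, can above 0.01 m).
It also fails if it takes over 54 s, if anything falls off the work surface, if the arm or the gripper's body presses on something with over 40 N, if the wrist force passes 120 N, or if a joint passes its speed limit or range.

ROBOT

A 6-joint arm with a two-finger parallel gripper is mounted at the origin on the work surface. World frame = base frame: x ahead of the robot, y to its left, z up, the work surface at z = 0. Lengths are in m, angles in rad, forces in N, time in s.
With the tool pointing down it reaches from about 0.375 to 0.975 m from the base axis. Payload 3.8 kg.
Tool frame: the origin (TCP) lies at the very end of the fingers, on their centre line; the grasp point (between the pads) lies 19 mm behind it (grasp_offset is the distance from the TCP to the grasp point, in m); z points along the fingers, x is the direction in which the jaws open and shut, and the axes are right-handed (so a half turn about z gives the same grasp; the last joint's range is limited). The gripper opens to 88 mm and grips with 3 to 60 N. Pads are 18 mm wide; open, the fingers measure 123 mm over their backs; the gripper's body (75 mm by 187 mm) begins 45 mm behind the grasp point.
Start: joints at [-1.292, 0.264, 1.604, -0, 1.274, -0.037], TCP at [0.21, -0.642, 0.239] pointing down, gripper open.
Joint ranges: [-2.63, 2.63], [-0.94, 2.18], [0.31, 2.57], [-1.31, 4.45], [0, 2.66], [-2.55, 2.55]. Speed limits (rad/s): [2.57, 2.57, 3.14, 3.14, 3.14, 3.14].

INTERFACE

Orientations are given as a unit quaternion [w, x, y, z].
In Python, from bench import observe, camera, hand_in, grasp_offset gives the robot as it stands. The module is installed in compiled form; this text tells all that it offers.
- The arm moves only by the shell command python3 -m crank 'ROWS' [FORCE]. ROWS is JSON, a list of rows, each a list of 7 numbers: the shift along the tool's x, y, z in m, then the turn, a rotation vector about the tool's x, y, z in degrees, then the opening, from -1 (shut) to 1 (fully open). In form: [[x, y, z, wx, wy, wz, hand], ...]. A call has 1 to 12 rows; each row is the pose to reach, as a shift and turn from the pose commanded when the call began, along the tool's axes at that moment; what a row does not reach only later rows make up. A row lasts 1/8 s, in which the tool goes at most 62.5 mm and 10.7 degrees, less where a joint would pass 70% of its speed; a pose out of reach is approached as far as the arm can. A call with a gripper value outside its range is refused whole. The fingers move at their own pace and stop on an object; FORCE is the grip in N (left out, the last holds). Time passes only in rows, so rows that repeat a pose let the fingers close. It gives the time, the measured TCP pose, the force and the opening at its end, in the units of the state.
- observe(): the state, without advancing time (a new reading comes with each control period).
- camera(name): name is "scene" or "top" or "wrist"; returns a dict with "image" (400x640x3 uint8, red, green, blue), "depth" (400x640 float32, m along the optical axis (not along the pixel's ray), 0 where there is no reading), "K" (3x3 intrinsics, pixels), "R" (3x3) and "t" (3): a world point X has camera coordinates R X + t; the wrist camera has in their place "hand_eye" (4x4, takes a point from camera to tool coordinates, whose origin is the TCP and whose axes are the tool frame's). Camera axes: x right, y down, z forward; pixel columns grow to the right and rows downward; lengths in m; the calibration is good to about 2 mm. The wrist camera is an equidistant fisheye: a pixel r from the principal point sees the ray r / f radians off the axis. A picture is of the moment at which its call begins: read the wrist's pose just before it.
- hand_in(): hands the job in, once; it reports no verdict.
The state is a dict: "clock": time; "joint_pos": joint angles; "dq": joint speeds; "joint_torque": joint torques, N m; "position": TCP position; "eef_rot": TCP orientation; "force": force on the tool from outside, world axes, zero at the start; "ft_torque": the same for the moment, N m; "gripper_width": opening from 0.0 (shut) to 1.0 (fully open).
Only numpy, scipy, OpenCV 4.12 (cv2) and the standard library are available. Lean on these libraries where they do the work, as an engineer would, in place of code of your own. Each camera call takes 0.05 s, during which the arm holds its last target. There are 200 camera calls.

## Working session

There is one attempt and no reset: what is moved stays moved. The work goes in short steps, Python scripts to look and compute and a shell command to move; the robot and the scene stay as the last step left them, time stands still between calls to the robot, and variables do not carry over. Pictures are saved under pics/ and viewed, about 8 in all and at most 12, crops included, and the job is handed in when it is done.

```bash
mkdir -p pics
cat > h.py <<'E'
import numpy as np, cv2
from bench import observe, camera
from scipy.spatial.transform import Rotation as Rn
def rot(q): return Rn.from_quat([q[1],q[2],q[3],q[0]]).as_matrix()
def world(c,u,v,z=None):
    K,R,t=c["K"],c["R"],np.ravel(c["t"])
    ray=R.T@np.linalg.inv(K)@np.array([u,v,1.]); o=-R.T@t
    if z is None: return o+ray*float(c["depth"][int(round(v)),int(round(u))])
    return o+ray*(z-o[2])/ray[2]
def save(n,im,s=1): cv2.imwrite(f"pics/{n}.png",cv2.resize(np.ascontiguousarray(im[...,::-1]),None,fx=s,fy=s,interpolation=cv2.INTER_CUBIC))
E
python3 - <<'E'
from h import *
import pickle
s=observe(); print(s, rot(s["eef_rot"]).round(3))
c=camera("top"); pickle.dump(c,open("top.pkl","wb")); save("top",c["image"],1.25)
print(c["K"],c["R"],c["t"])
E
```

```text
{'clock': 0.0, 'joint_pos': array([-1.29189380e+00,  2.64748894e-01,  1.60533013e+00, -1.75433583e-05,
        1.27371592e+00, -3.68701244e-02]), 'dq': array([-0.00046933,  0.00046874,  0.00127687, -0.00044981,  0.0016401 ,
       -0.00107079]), 'joint_torque': array([ 6.67018976e-04, -5.02118003e+01, -3.56876171e+01,  7.28495722e-02,
        2.92912225e-02, -2.08358479e-04]), 'position': array([ 0.20944173, -0.64095077,  0.23741457]), 'eef_rot': array([-6.72333803e-04,  8.09491915e-01, -5.87129991e-01, -8.72097790e-04]), 'force': array([ 0.26013009, -1.11603951,  0.05032568]), 'ft_torque': array([0.03244461, 0.04030709, 0.0531826 ]), 'gripper_width': 1.0018212405720672} [[ 0.311 -0.951 -0.001]
 [-0.951 -0.311  0.002]
 [-0.002 -0.    -1.   ]]
[[381.78355349   0.         319.52991573]
 [  0.         381.78355349 197.25631712]
 [  0.           0.           1.        ]] [[-0.0245976  -0.9995607  -0.01653402]
 [-0.98918422  0.02672788 -0.14422272]
 [ 0.14460128  0.01280766 -0.98940711]] [0.00199619 0.62717696 1.10232256]
```

View pics/top.png

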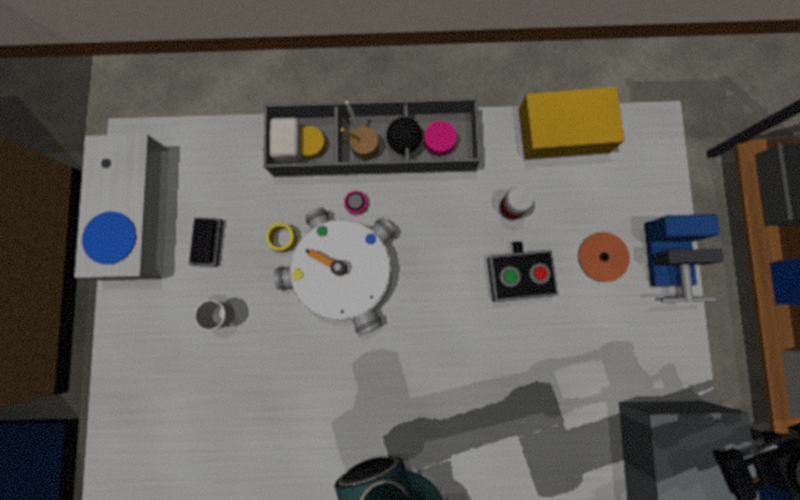

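The top view shows the valve hub at about (340,268), with the pointer tip at (308,252), blue at (370,239), green at (322,231) and yellow at (298,274). The start button is at (510,276) and stop at (540,273), all in 1.25x pixels. I'll enlarge it to measure.

Run:
```python
from h import *
import pickle
c=pickle.load(open("top.pkl","rb"))
im=c["image"]
a=cv2.resize(im[155:275,215:335],None,fx=5,fy=5,interpolation=cv2.INTER_CUBIC)
save("crop",a)
hsv=cv2.cvtColor(im,cv2.COLOR_RGB2HSV)
def blob(n,lo,hi,box,z):
    u0,v0,u1,v1=box; m=cv2.inRange(hsv,np.array(lo),np.array(hi)); k=np.zeros_like(m);k[v0:v1,u0:u1]=m[v0:v1,u0:u1]
    v,u=np.nonzero(k); p=world(c,u.mean(),v.mean(),z); print(n,len(u),u.mean().round(1),v.mean().round(1),p.round(4),world(c,u.mean(),v.mean()).round(3)); return p
V=(225,165,325,265)
b=blob("blue",(100,90,50),(130,255,255),(285,180,310,205),.075)
g=blob("green",(45,70,40),(90,255,255),(245,175,270,195),.075)
y=blob("yel",(20,90,60),(35,255,255),(230,208,248,230),.075)
blob("orange",(5,110,60),(19,255,255),V,.104)
s=blob("start",(45,70,40),(90,255,255),(390,200,425,240),.072)
st=blob("stop",(0,120,60),(8,255,255),(420,200,445,240),.072)
# circle through 3 discs
A=np.array([b,g,y])[:,:2]; M=2*(A[1:]-A[0]); r=(A[1:]**2).sum(1)-(A[0]**2).sum(); o=np.linalg.solve(M,r)
print("axis",o,np.linalg.norm(A-o,axis=1),"btn dist",np.linalg.norm(s-st))
for n,p in zip("bgy",A): print(n,np.degrees(np.arctan2(*(p-o)[::-1])))
```

```text
blue 49 296.1 190.7 [0.6441 0.0539 0.075 ] [0.644 0.054 0.076]
green 42 257.1 184.2 [0.6666 0.1688 0.075 ] [0.667 0.169 0.075]
yel 51 237.5 219.3 [0.5643 0.226  0.075 ] [0.564 0.226 0.077]
orange 108 256.2 205.8 [0.5987 0.1661 0.104 ] [0.598 0.166 0.106]
start 89 408.3 220.6 [ 0.548  -0.2703  0.072 ] [ 0.548 -0.27   0.073]
stop 85 432.2 218.3 [ 0.5527 -0.3396  0.072 ] [ 0.553 -0.339  0.073]
axis [0.57606088 0.12692177] [0.09977113 0.09977113 0.09977113] btn dist 0.06950781257234466
b -47.04145421610776
g 24.788485681608467
y 96.74778087310916
```

View pics/crop.png

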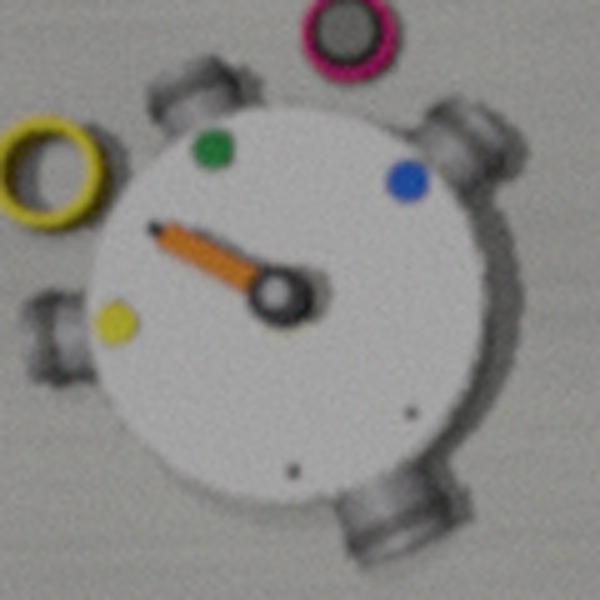

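Discs fit a 99.8 mm circle (100 given) and the buttons are 69.5 mm apart (70 given), so the measurements agree. The pointer is at about 60° and blue at -47°, so I push clockwise about 107° with shut fingers. Tool x will lie along the arm and tool y will be the push direction.

```bash
cat >> h.py <<'E'
AX=np.array([0.576,0.127])
def arc(th,r,off,z):
    "pose: tool x along direction th (deg), off = distance from centre line on the ccw side"
    a=np.radians(th); p=AX+r*np.array([np.cos(a),np.sin(a)])+off*np.array([-np.sin(a),np.cos(a)])
    return np.array([*p,z]),th
def rows(targets):
    s=observe(); R0=rot(s["eef_rot"]); p0=s["position"]
    print("at",p0.round(4),"yaw",np.degrees(np.arctan2(R0[1,0],R0[0,0])).round(1),"F",s["force"].round(1),"t",round(s["clock"],2))
    for p,th in targets:
        a=np.radians(th); R=np.array([[np.cos(a),np.sin(a),0],[np.sin(a),-np.cos(a),0],[0,0,-1]])
        print((R0.T@(p-p0)).round(4),np.degrees(Rn.from_matrix(R0.T@R).as_rotvec()).round(1))
E
python3 - <<'E'
from h import *
rows([arc(60,.06,.04,.237)])
E
```

```text
at [ 0.2095 -0.641   0.2374] yaw -71.9 F [ 0.1 -0.3 -0.3] t 0.05
[-0.686  -0.6049  0.002 ] [-1.000e-01  1.000e-01 -1.319e+02]
```

```bash
python3 -m crank '[[-0.686,-0.605,0,0,0,-132,-1],[-0.686,-0.605,0,0,0,-132,-1],[-0.686,-0.605,0,0,0,-132,-1],[-0.686,-0.605,0,0,0,-132,-1],[-0.686,-0.605,0,0,0,-132,-1],[-0.686,-0.605,0,0,0,-132,-1],[-0.686,-0.605,0,0,0,-132,-1],[-0.686,-0.605,0,0,0,-132,-1],[-0.686,-0.605,0,0,0,-132,-1],[-0.686,-0.605,0,0,0,-132,-1],[-0.686,-0.605,0,0,0,-132,-1],[-0.686,-0.605,0,0,0,-132,-1]]'
python3 - <<'E'
from h import *
rows([arc(60,.06,.04,.237)])
E
```

```text
clock: 1.55
position: [0.5066, 0.0492, 0.2383]
eef_rot: [0.0, 0.877, 0.48, -0.0]
force: [0.4, -1.6, -0.0]
gripper_width: 0.004
at [0.5066 0.0492 0.2383] yaw 57.4 F [ 0.4 -1.6 -0. ] t 1.55
[ 0.1611 -0.0261  0.0012] [-0.   0.  -2.6]
```

```bash
python3 -m crank '[[0.158,-0.026,0,0,0,-2.6,-1],[0.158,-0.026,0,0,0,-2.6,-1],[0.158,-0.026,0,0,0,-2.6,-1],[0.158,-0.026,0,0,0,-2.6,-1],[0.158,-0.026,0,0,0,-2.6,-1],[0.158,-0.026,0,0,0,-2.6,-1]]'
python3 - <<'E'
from h import *
rows([arc(60,.06,.04,.237),arc(60,.06,.04,.090)])
c=camera("wrist"); save("wrist",c["image"]); c=camera("top"); save("top2",c["image"][150:280,205:345],4)
E
```

```text
clock: 2.3
position: [0.5702, 0.1925, 0.2385]
eef_rot: [0.0, 0.868, 0.496, -0.0]
force: [0.2, -0.3, 0.5]
gripper_width: 0.006
at [0.5702 0.1925 0.2385] yaw 59.5 F [ 0.2 -0.3  0.5] t 2.3
[ 0.0061 -0.0023  0.0015] [-0.   0.  -0.5]
[ 0.0062 -0.0022  0.1485] [-0.   0.  -0.5]
```

View pics/wrist.png

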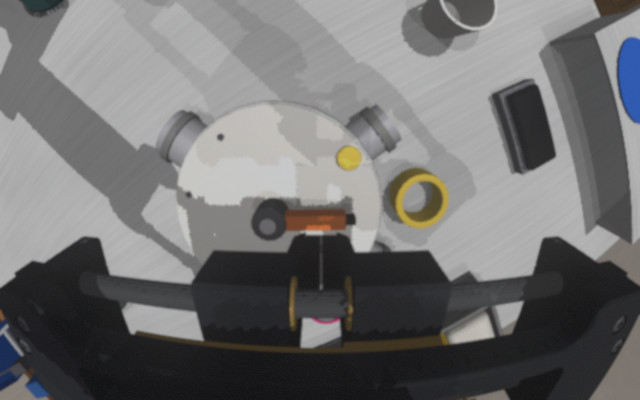

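The wrist view shows the pointer nearly parallel to tool x, with the bar centre at (318,220), the hub at (268,220) and the tip at (352,219). I'll convert these to check the geometry before descending.

Run:
```python
from h import *
s=observe(); R0=rot(s["eef_rot"]); p0=s["position"]
c=camera("wrist"); K=c["K"]; H=c["hand_eye"]
def ww(u,v,z):
    x=(u-K[0,2])/K[0,0]; y=(v-K[1,2])/K[1,1]; r=np.hypot(x,y)
    d=np.array([x/r*np.sin(r),y/r*np.sin(r),np.cos(r)]); d=R0@H[:3,:3]@d; o=R0@H[:3,3]+p0
    return o+d*(z-o[2])/d[2]
for n,u,v,z in [("hubcap",266,225,.111),("bar",320,218,.104),("tip",352,219,.104),("yellow",349,157,.075)]:
    w=ww(u,v,z); d=w[:2]-AX; print(n,w.round(4),"r",np.hypot(*d).round(4),"ang",np.degrees(np.arctan2(d[1],d[0])).round(1))
```

```text
hubcap [0.5744 0.1286 0.111 ] r 0.0023 ang 135.3
bar [0.5965 0.1758 0.104 ] r 0.0529 ang 67.2
tip [0.6132 0.202  0.104 ] r 0.0837 ang 63.6
yellow [0.5641 0.2289 0.075 ] r 0.1026 ang 96.7
```

```bash
python3 -m crank '[[0.006,-0.002,0.05,0,0,-0.5,-1],[0.006,-0.002,0.10,0,0,-0.5,-1],[0.006,-0.002,0.13,0,0,-0.5,-1],[0.006,-0.002,0.13,0,0,-0.5,-1],[0.006,-0.002,0.13,0,0,-0.5,-1]]'
```

```text
clock: 3.08
position: [0.5731, 0.2, 0.1103]
eef_rot: [0.0, 0.866, 0.501, 0.001]
force: [-0.7, 0.2, 0.7]
gripper_width: 0.008
```

```bash
python3 -m crank '[[0.002,0,0.020,0,0,0,-1],[0.002,0,0.020,0,0,0,-1],[0.002,0.006,0.020,0,0,0,-1],[0.002,0.012,0.020,0,0,0,-1],[0.002,0.015,0.020,0,0,0,-1],[0.002,0.018,0.020,0,0,0,-1],[0.002,0.021,0.020,0,0,0,-1],[0.002,0.023,0.020,0,0,0,-1],[0.002,0.023,0.020,0,0,0,-1]]'
python3 - <<'E'
from h import *
rows([arc(t,.06,.017,.09) for t in range(60,-1,-5)])
E
```

```text
clock: 4.2
position: [0.5927, 0.1906, 0.0888]
eef_rot: [-0.0, 0.866, 0.501, -0.0]
force: [-1.9, 2.2, 0.9]
gripper_width: 0.003
at [0.5927 0.1906 0.0888] yaw 60.1 F [-1.9  2.2  0.9] t 4.2
[-0.0035  0.0003 -0.0012] [-0.  -0.   0.1]
[-0.0022  0.0056 -0.0013] [-0.  -0.   5.1]
[-0.0014  0.011  -0.0013] [-0.  -0.  10.1]
[-0.0011  0.0164 -0.0013] [-0.  -0.  15.1]
[-0.0013  0.0219 -0.0013] [-0.  -0.  20.1]
[-0.002   0.0273 -0.0013] [-0.  -0.  25.1]
[-0.0031  0.0326 -0.0013] [-0.  -0.  30.1]
[-0.0046  0.0378 -0.0013] [-0.   0.  35.1]
[-0.0067  0.0429 -0.0013] [-0.   0.  40.1]
[-0.0091  0.0477 -0.0013] [-0.   0.  45.1]
[-0.012   0.0523 -0.0013] [-0.   0.  50.1]
[-0.0152  0.0567 -0.0013] [-0.   0.  55.1]
[-0.0189  0.0607 -0.0013] [-0.   0.  60.1]
```

Contact at about 3 N, as expected. Now the arc.

```bash
python3 -m crank '[[-0.002,0.006,0,0,0,5,-1],[-0.0015,0.011,0,0,0,10,-1],[-0.001,0.0165,0,0,0,15,-1],[-0.0015,0.022,0,0,0,20,-1],[-0.002,0.0275,0,0,0,25,-1],[-0.003,0.0325,0,0,0,30,-1],[-0.0045,0.038,0,0,0,35,-1],[-0.0065,0.043,0,0,0,40,-1],[-0.009,0.0475,0,0,0,45,-1],[-0.012,0.0525,0,0,0,50,-1],[-0.015,0.0565,0,0,0,55,-1],[-0.019,0.0605,0,0,0,60,-1]]'
python3 - <<'E'
from h import *
rows([arc(t,.06,.017,.09) for t in (0,-5,-10,-15,-20,-25,-30,-35,-40,-43,-45,-47)])
E
```

```text
clock: 5.7
position: [0.636, 0.1446, 0.0887]
eef_rot: [-0.001, 1.0, -0.0, 0.0]
force: [-0.9, 4.6, 0.3]
gripper_width: 0.006
at [0.636  0.1446 0.0887] yaw -0.1 F [-0.9  4.6  0.3] t 5.7
[-0.      0.0006 -0.0013] [-0.1 -0.  -0.1]
[ 0.0012  0.0059 -0.0014] [-0.1 -0.   4.9]
[ 0.002   0.0112 -0.0014] [-0.1 -0.   9.9]
[ 0.0023  0.0167 -0.0014] [-0.1 -0.  14.9]
[ 0.0022  0.0221 -0.0014] [-0.1 -0.  19.9]
[ 0.0015  0.0275 -0.0014] [-0.1 -0.  24.9]
[ 0.0004  0.0328 -0.0014] [-0.1 -0.  29.9]
[-0.0011  0.0381 -0.0014] [-0.1 -0.  34.9]
[-0.0031  0.0431 -0.0014] [-0.1  0.  39.9]
[-0.0045  0.0461 -0.0014] [-0.1  0.  42.9]
[-0.0056  0.048  -0.0014] [-0.1  0.  44.9]
[-0.0066  0.0499 -0.0014] [-0.1  0.  46.9]
```

```bash
python3 -m crank '[[0.001,0.006,0,0,0,5,-1],[0.002,0.011,0,0,0,10,-1],[0.0025,0.0165,0,0,0,15,-1],[0.002,0.022,0,0,0,20,-1],[0.0015,0.0275,0,0,0,25,-1],[0.0005,0.033,0,0,0,30,-1],[-0.001,0.038,0,0,0,35,-1],[-0.003,0.043,0,0,0,40,-1],[-0.0045,0.046,0,0,0,43,-1],[-0.0055,0.048,0,0,0,45,-1],[-0.0065,0.05,0,0,0,47,-1],[-0.0065,0.05,0,0,0,47,-1]]'
python3 - <<'E'
from h import *
rows([arc(-47,.06,.017,.09)])
c=camera("wrist"); save("wrist2",c["image"])
E
```

```text
clock: 7.2
position: [0.6296, 0.0936, 0.0888]
eef_rot: [-0.0, 0.917, -0.398, 0.0]
force: [-0.1, 2.9, -0.1]
gripper_width: 0.004
at [0.6296 0.0936 0.0888] yaw -46.9 F [-0.1  2.9 -0.1] t 7.2
[-0.001  -0.0005 -0.0012] [-0.  -0.   0.1]
```

View pics/wrist2.png

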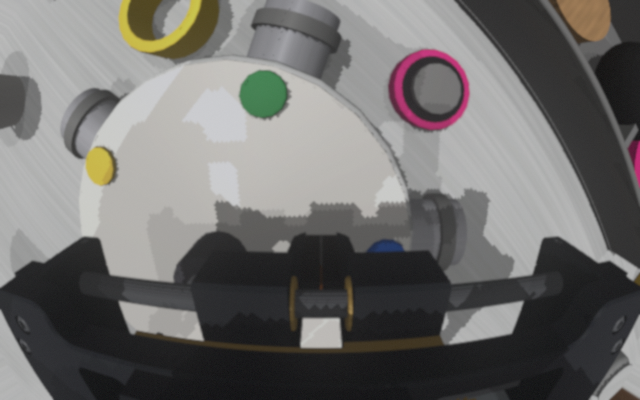

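The fingers hide the pointer here, with blue just visible at (387,247). I'll back off, rise and check from above.

```bash
python3 -m crank '[[0,-0.01,0,0,0,0,-1],[0,-0.025,0,0,0,0,-1],[0,-0.025,-0.05,0,0,0,-1],[0,-0.025,-0.10,0,0,0,-1],[0,-0.025,-0.13,0,0,0,-1],[0,-0.025,-0.13,0,0,0,-1]]'
python3 - <<'E'
from h import *
rows([(np.array([.548,-.2703,.2]),-47)])
E
```

```text
clock: 8.0
position: [0.6506, 0.1113, 0.2225]
eef_rot: [-0.002, 0.918, -0.398, 0.003]
force: [0.6, -0.3, -0.7]
gripper_width: 0.005
at [0.6506 0.1113 0.2225] yaw -46.9 F [ 0.6 -0.3 -0.7] t 8.0
[0.2082 0.3359 0.0216] [-0.3 -0.3  0.1]
```

```bash
python3 -m crank '[[0.03,0.05,0,0,0,0,-1],[0.06,0.10,0,0,0,0,-1],[0.09,0.15,0,0,0,0,-1],[0.12,0.20,0,0,0,0,-1],[0.15,0.25,0,0,0,0,-1],[0.18,0.30,0,0,0,0,-1],[0.208,0.336,0,0,0,0,-1],[0.208,0.336,0,0,0,0,-1],[0.208,0.336,0,0,0,0,-1],[0.208,0.336,0,0,0,0,-1]]'
python3 - <<'E'
from h import *
rows([(np.array([.548,-.2703,.085]),-47)])
c=camera("top"); im=c["image"]
save("top3",im[155:275,215:335],5)
hsv=cv2.cvtColor(im,cv2.COLOR_RGB2HSV)
for n,lo,hi,z in [("blue",(100,90,50),(130,255,255),.075),("orange",(5,110,60),(19,255,255),.104)]:
    m=cv2.inRange(hsv,np.array(lo),np.array(hi)); k=np.zeros_like(m); k[170:260,225:320]=m[170:260,225:320]
    v,u=np.nonzero(k); d=world(c,u.mean(),v.mean(),z)[:2]-AX; print(n,len(u),np.hypot(*d).round(4),np.degrees(np.arctan2(d[1],d[0])).round(1))
E
```

```text
clock: 9.25
position: [0.5447, -0.2692, 0.2178]
eef_rot: [-0.0, 0.918, -0.397, -0.001]
force: [0.4, -0.5, -0.0]
gripper_width: 0.003
at [ 0.5447 -0.2692  0.2178] yaw -46.8 F [ 0.4 -0.5 -0. ] t 9.25
[ 0.0032 -0.0017  0.1328] [0.  0.1 0.2]
blue 53 0.0989 -47.2
orange 126 0.0449 -53.3
```

View pics/top3.png

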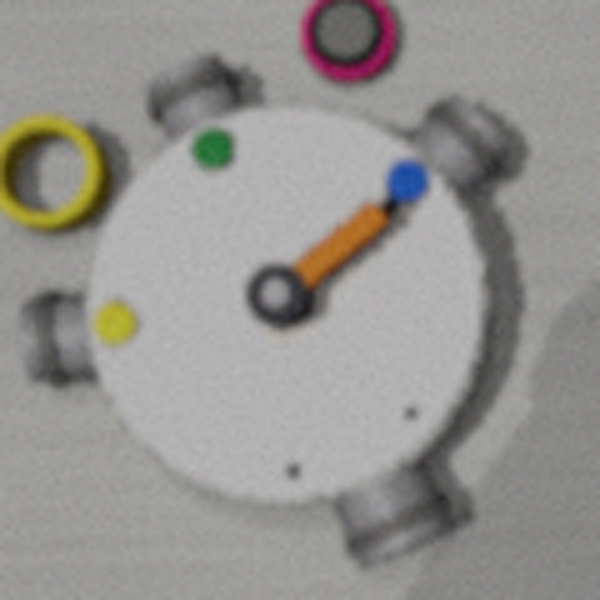

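The pointer tip (395,203) lies just short of blue (407,181). The centroid estimate of -53° would leave little margin against blue's -47°, so I'll measure more carefully from bar end to tip.

Run:
```python
from h import *
ims=[camera("top") for _ in range(8)]
c=ims[0]; im=np.mean([i["image"].astype(float) for i in ims],0).astype(np.uint8)
s=im[155:275,215:335]; save("avg",s[35:85,45:95],12)
hsv=cv2.cvtColor(im,cv2.COLOR_RGB2HSV)
m=cv2.inRange(hsv,np.array((5,100,50)),np.array((19,255,255))); k=np.zeros_like(m); k[170:260,265:300]=m[170:260,265:300]
v,u=np.nonzero(k)
P=np.array([world(c,a,b,.104)[:2] for a,b in zip(u,v)])
mu=P.mean(0); w,V=np.linalg.eigh(np.cov((P-mu).T)); d=V[:,1]*np.sign(V[0,1])
ang=np.degrees(np.arctan2(d[1],d[0])); print("bar dir",ang,"sd",np.sqrt(w),"mean",mu, "axis off line",np.cross(d,AX-mu))
b=np.array([.6441,.0539]); print("blue off line",np.cross(d,b-mu))
# depth-based: bar top points
D=np.mean([i["depth"] for i in ims],0); c["depth"]=D
Q=np.array([world(c,a,b) for a in range(265,305) for b in range(185,225)])
q=Q[(Q[:,2]>.097)&(Q[:,2]<.109)]; q=q[np.hypot(*(q[:,:2]-AX).T)>.026][:,:2]
mu=q.mean(0); w,V=np.linalg.eigh(np.cov((q-mu).T)); d=V[:,1]*np.sign(V[0,1])
print("depth",len(q),mu,np.degrees(np.arctan2(d[1],d[0])),np.sqrt(w),"blue off",np.cross(d,b-mu),"ang of mean",np.degrees(np.arctan2(*(mu-AX)[::-1])))
```

```text
bar dir -51.10678593803828 sd [0.0048436  0.01777226] mean [0.60296788 0.08968135] axis off line 0.0024417198073838978
blue off line 0.009547781358254123
depth 110 [0.60831151 0.08420528] -51.335119419113376 [0.00473571 0.01607368] blue off 0.009010480581084113 ang of mean -52.94591691129059<stdin>:10: DeprecationWarning: Arrays of 2-dimensional vectors are deprecated. Use arrays of 3-dimensional vectors instead. (deprecated in NumPy 2.0)
<stdin>:11: DeprecationWarning: Arrays of 2-dimensional vectors are deprecated. Use arrays of 3-dimensional vectors instead. (deprecated in NumPy 2.0)
<stdin>:17: DeprecationWarning: Arrays of 2-dimensional vectors are deprecated. Use arrays of 3-dimensional vectors instead. (deprecated in NumPy 2.0)
```

View pics/avg.png

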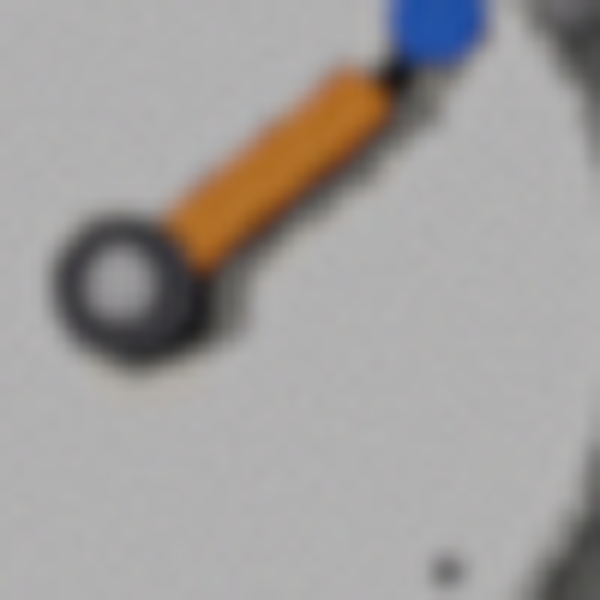

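The bar direction is about -51.3° from both colour and depth fits. That puts the centre line roughly 9 mm off blue, inside the 12 mm limit but with little margin. I'll nudge it back about 4° from the other side before pressing.

```bash
python3 -m crank '[[-0.05,-0.05,0,0,0,0,-1],[-0.09,-0.09,0,0,0,0,-1],[-0.12,-0.13,0,0,0,0,-1],[-0.15,-0.17,0,0,0,0,-1],[-0.18,-0.21,0,0,0,0,-1],[-0.20,-0.25,0,0,0,0,-1],[-0.21,-0.265,0,0,0,0,-1],[-0.21,-0.265,0,0,0,0,-1]]'
python3 - <<'E'
from h import *
rows([arc(-47,.06,-.04,.217),arc(-47,.06,-.04,.09)])
E
```

```text
clock: 10.7
position: [0.5945, 0.0642, 0.2186]
eef_rot: [0.0, 0.918, -0.397, -0.0]
force: [0.2, -0.7, 0.1]
gripper_width: 0.001
at [0.5945 0.0642 0.2186] yaw -46.8 F [ 0.2 -0.7  0.1] t 10.7
[0.0014 0.0107 0.0016] [ 0.  -0.   0.2]
[0.0014 0.0107 0.1286] [ 0.  -0.   0.2]
```

```bash
python3 -m crank '[[0.0015,0.0105,0,0,0,0,-1],[0.0015,0.0105,0.05,0,0,0,-1],[0.0015,0.0105,0.1,0,0,0,-1],[0.0015,0.0105,0.127,0,0,0,-1],[0.0015,0.0105,0.127,0,0,0,-1],[0.0015,0.0075,0.127,0,0,0,-1],[0.0015,0.0045,0.127,0,0,0,-1],[0.0015,0.0015,0.127,0,0,0,-1],[0.0015,0.0015,0.127,0,0,0,-1],[0.0015,0.0015,0.127,0,0,0,-1]]'
python3 - <<'E'
from h import *
rows([arc(-47,.06,-.021,.09)])
E
```

```text
clock: 11.95
position: [0.5946, 0.0617, 0.0919]
eef_rot: [-0.0, 0.918, -0.398, 0.0]
force: [0.6, -0.1, 0.2]
gripper_width: 0.009
at [0.5946 0.0617 0.0919] yaw -46.9 F [ 0.6 -0.1  0.2] t 11.95
[-0.0004 -0.0099  0.0019] [-0.  -0.   0.1]
```

```bash
python3 -m crank '[[0,-0.001,0.002,0,0,0,-1],[0,-0.002,0.002,0,0,0,-1],[0,-0.003,0.002,0,0,0,-1],[0,-0.004,0.002,0,0,0,-1],[0,-0.005,0.002,0,0,0,-1],[0,-0.006,0.002,0,0,0,-1],[0,-0.007,0.002,0,0,0,-1]]'
python3 -m crank '[[0,-0.001,0,0,0,0,-1],[0,-0.002,0,0,0,0,-1],[0,-0.003,0,0,0,0,-1],[0,-0.003,0,0,0,0,-1]]'
python3 - <<'E'
from h import *
rows([arc(-47,.06,-.021,.09)])
E
```

```text
clock: 12.82
position: [0.5997, 0.0664, 0.0897]
eef_rot: [-0.0, 0.917, -0.398, 0.0]
force: [0.5, 0.1, -0.1]
gripper_width: 0.003
clock: 13.32
position: [0.6018, 0.0681, 0.0897]
eef_rot: [0.0, 0.917, -0.398, 0.0]
force: [-1.4, -1.7, 1.0]
gripper_width: 0.003
at [0.6018 0.0681 0.0897] yaw -46.9 F [-1.4 -1.7  1. ] t 13.32
[-0.0007 -0.0003 -0.0003] [ 0.  -0.   0.1]
```

Contact at about 2 N, so I'll push 3 mm more, slowly.

```bash
python3 -m crank '[[0,-0.001,0,0,0,0,-1],[0,-0.002,0,0,0,0,-1],[0,-0.003,0,0,0,0,-1],[0,-0.003,0,0,0,0,-1]]'
python3 -m crank '[[0,0.010,0,0,0,0,-1],[0,0.022,0,0,0,0,-1],[0,0.022,-0.05,0,0,0,-1],[0,0.022,-0.1,0,0,0,-1],[0,0.022,-0.13,0,0,0,-1],[0.05,0.06,-0.13,0,0,0,-1],[0.09,0.1,-0.13,0,0,0,-1],[0.13,0.14,-0.13,0,0,0,-1],[0.16,0.18,-0.13,0,0,0,-1],[0.19,0.22,-0.13,0,0,0,-1],[0.21,0.26,-0.13,0,0,0,-1],[0.21,0.26,-0.13,0,0,0,-1]]'
python3 -W ignore - <<'E'
from h import *
rows([(np.array([.548,-.2703,z]),-47) for z in (.22,.078,.064)])
ims=[camera("top") for _ in range(6)]
c=ims[0]; im=np.mean([i["image"].astype(float) for i in ims],0).astype(np.uint8)
save("avg2",im[190:240,260:310],12)
hsv=cv2.cvtColor(im,cv2.COLOR_RGB2HSV); b=np.array([.6441,.0539])
m=cv2.inRange(hsv,np.array((5,100,50)),np.array((19,255,255))); k=np.zeros_like(m); k[170:260,265:300]=m[170:260,265:300]
v,u=np.nonzero(k); P=np.array([world(c,a,e,.104)[:2] for a,e in zip(u,v)])
c["depth"]=np.mean([i["depth"] for i in ims],0)
Q=np.array([world(c,a,e) for a in range(265,305) for e in range(175,225)])
q=Q[(Q[:,2]>.097)&(Q[:,2]<.109)]; q=q[np.hypot(*(q[:,:2]-AX).T)>.026][:,:2]
for q in (P,q):
    mu=q.mean(0); w,V=np.linalg.eigh(np.cov((q-mu).T)); d=V[:,1]*np.sign(V[0,1])
    print(len(q),mu,np.degrees(np.arctan2(d[1],d[0])),"blue off",np.cross(d,b-mu),"ang mean",np.degrees(np.arctan2(*(mu-AX)[::-1])))
E
```

```text
clock: 13.82
position: [0.604, 0.0706, 0.0896]
eef_rot: [-0.0, 0.917, -0.398, -0.0]
force: [-0.2, -2.8, -0.3]
gripper_width: -0.0
clock: 15.32
position: [0.556, -0.2632, 0.2196]
eef_rot: [0.0, 0.917, -0.4, -0.0]
force: [-0.3, -0.2, 0.3]
gripper_width: 0.006
at [ 0.556  -0.2632  0.2196] yaw -47.1 F [-0.3 -0.2  0.3] t 15.32
[-0.0002  0.0106 -0.0004] [ 0.   0.  -0.1]
[-0.0002  0.0106  0.1416] [ 0.   0.  -0.1]
[-0.0002  0.0106  0.1556] [ 0.   0.  -0.1]
130 [0.60449674 0.0919898 ] -47.63289350392742 blue off 0.0035926726771023584 ang mean -50.8559470745429
109 [0.6105717 0.0869774] -47.865942673745984 blue off 0.002673271567622395 ang mean -49.179403204167784
```

View pics/avg2.png

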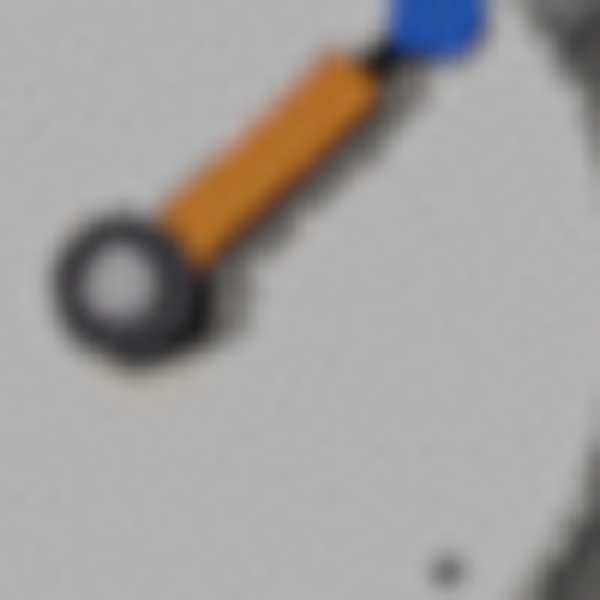

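The pointer is now at -47.7°, with blue about 3 mm off its line. Next, descend over the start button to about 6 mm above its top.

```bash
python3 -m crank '[[0,0.0105,0,0,0,0,-1],[0,0.0105,0.05,0,0,0,-1],[0,0.0105,0.1,0,0,0,-1],[0,0.0105,0.135,0,0,0,-1],[0,0.0105,0.14,0,0,0,-1],[0,0.0105,0.14,0,0,0,-1],[0,0.0105,0.14,0,0,0,-1]]'
python3 - <<'E'
from h import *
rows([(np.array([.548,-.2703,z]),-47) for z in (.072,.066)])
E
```

```text
clock: 16.5
position: [0.5516, -0.2686, 0.0821]
eef_rot: [0.0, 0.917, -0.398, 0.002]
force: [-0.5, -0.5, 0.6]
gripper_width: 0.008
at [ 0.5516 -0.2686  0.0821] yaw -46.9 F [-0.5 -0.5  0.6] t 16.5
[-0.0013  0.0038  0.0101] [-0.1 -0.2  0.1]
[-0.0013  0.0039  0.0161] [-0.1 -0.2  0.1]
```

```bash
python3 -m crank '[[-0.001,0.004,0.004,0,0,0,-1],[-0.001,0.004,0.008,0,0,0,-1],[-0.001,0.004,0.010,0,0,0,-1],[-0.001,0.004,0.012,0,0,0,-1],[-0.001,0.004,0.013,0,0,0,-1],[-0.001,0.004,0.014,0,0,0,-1],[-0.001,0.004,0.014,0,0,0,-1]]'
```

```text
clock: 17.38
position: [0.5466, -0.2701, 0.0664]
eef_rot: [0.0, 0.917, -0.398, 0.0]
force: [-1.9, -1.1, 6.3]
gripper_width: 0.006
```

```bash
python3 -m crank '[[0,0,0.001,0,0,0,-1],[0,0,0.002,0,0,0,-1],[0,0,0.002,0,0,0,-1]]'
```

```text
clock: 17.75
position: [0.5467, -0.2701, 0.0662]
eef_rot: [0.0, 0.917, -0.398, 0.0]
force: [-5.5, 0.8, 16.4]
gripper_width: 0.003
```

The button is at its hard stop: force rose to 16 N with no more travel. Retract straight up and check.

```bash
python3 -m crank '[[0,0,-0.02,0,0,0,-1],[0,0,-0.06,0,0,0,-1],[0,0,-0.11,0,0,0,-1],[0,0,-0.15,0,0,0,-1],[-0.04,-0.06,-0.15,0,0,0,-1],[-0.08,-0.08,-0.15,0,0,0,-1],[-0.1,-0.08,-0.15,0,0,0,-1],[-0.1,-0.08,-0.15,0,0,0,-1],[-0.1,-0.08,-0.15,0,0,0,-1],[-0.1,-0.08,-0.15,0,0,0,-1]]'
python3 - <<'E'
from h import *
c=camera("top"); save("end",c["image"][120:270,150:500],2.2)
s=observe(); print(s["force"],abs(s["dq"]).max())
for n,u,v in [("start",408,220),("stop",432,218)]: print(n,np.median([world(c,u+i,v+j)[2] for i in(-1,0,1) for j in (-1,0,1)]))
E
```

```text
clock: 19.0
position: [0.5368, -0.1434, 0.2137]
eef_rot: [0.0, 0.917, -0.399, 0.0]
force: [0.2, 0.5, 0.5]
gripper_width: 0.004
[-0.58828611 -1.38570503 -0.2435831 ] 0.0036059133332500466
start 0.588161057626865
stop 0.5973125305023959
```

View pics/end.png

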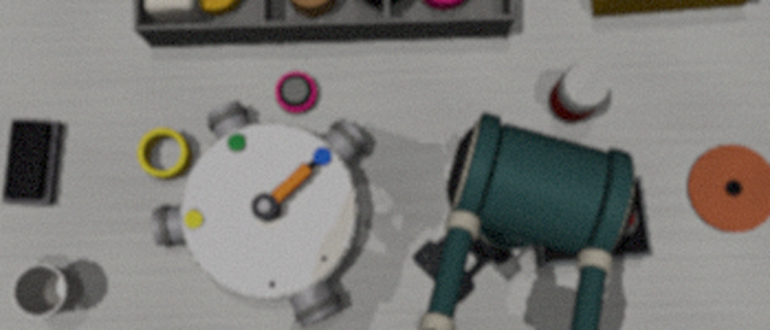

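The pointer still aims at blue (322,157), the loose things look undisturbed, and the robot is clear. The arm hides the buttons in this view, so I'll check them numerically from the scene camera and then hand in.

Run:
```python
from h import *
from bench import hand_in
c=camera("scene")
for n,p in [("start",(.548,-.2703,.072)),("stop",(.5527,-.3396,.072))]:
    q=c["R"]@np.array(p)+np.ravel(c["t"]); u=c["K"]@q/q[2]; i,j=int(round(u[1])),int(round(u[0]))
    if 0<=i<400 and 0<=j<640: print(n,j,i,c["image"][i,j],world(c,j,i).round(4))
    else: print(n,"out of view")
print(hand_in())
```

```text
start 253 166 [43 94 53] [ 0.5476 -0.2719  0.0706]
stop 232 161 [130  41  39] [ 0.5551 -0.3377  0.0752]
the job is handed in; nothing more can be done
None
```

I turned the pointer to the blue disc, pressed the green start button fully in, and handed the job in at about 19 s of the 54 s allowed. `hand_in()` gives no verdict, so what follows rests on my own checks.

- **Pointer:** My first push carried it about 4° past blue, with its line roughly 9 mm off the disc's centre. I nudged it back from the other side before pressing. It then measured -47.7° against blue at -47°, with the line about 3 mm off (limit 12 mm). The final picture still shows it on blue. The pushing force I read between moves stayed below 5 N. One estimate disagreed: the bar's centroid angle gave -49° to -51°. I trusted the direction of the bar's line instead, because the centroid depends on the estimated position of the axis.
- **Start button:** I pressed it to its hard stop, where the force rose to 16 N with no further travel, then released it.
- **Buttons after release:** The arm hid both buttons from the top camera. One scene-camera depth reading put the start button at 70.6 mm and the stop button at 75.2 mm, against 72 mm when up. That fits both being up, though the start reading is 1.4 mm low against a 1.5 mm limit, and the calibration is only good to about 2 mm.
- **Everything else:** I never went near the stop button, the loose things looked unmoved in the last picture, and the tool ended clear of everything at a height of 0.21 m.

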